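Line up the mist bottles by height in the under-sink rack

TASK

Tidy the under-sink shelf: stand the four empty white mist bottles upright in the four round slots of the rack, one in each, in order of height, with the tallest in the end slot beside the closed tub of dishwasher pods and the shortest in the end slot beside the ramekin. Leave the tub and the ramekin where they are.

Things in the scene. Friction and masses are not known exactly. Their poses are not given: they have to be found in the camera images.
- bottle_k: the second tallest of four empty white mist bottles: 150 mm tall, round, 48 mm in diameter up to a shoulder 98 mm above its base, topped by a round grey spray head 26 mm in diameter and 34 mm tall (from 116 to 150 mm above the base) to grip by from any side; weighs 25 to 95 g. Origin: centre of its underside, z up along its axis. Starts upright on the shelf
- bottle_m: the shortest of four empty white mist bottles: 100 mm tall, round, 40 mm in diameter up to a shoulder 48 mm above its base, topped by a round grey spray head 26 mm in diameter and 34 mm tall (from 66 to 100 mm above the base) to grip by from any side; weighs 25 to 95 g. Origin: centre of its underside, z up along its axis. Starts upright on the shelf
- bottle_r: the tallest of four empty white mist bottles: 175 mm tall, round, 52 mm in diameter up to a shoulder 123 mm above its base, topped by a round grey spray head 26 mm in diameter and 34 mm tall (from 141 to 175 mm above the base) to grip by from any side; weighs 25 to 95 g. Origin: centre of its underside, z up along its axis. Starts upright on the shelf
- bottle_t: the second shortest of four empty white mist bottles: 125 mm tall, round, 44 mm in diameter up to a shoulder 73 mm above its base, topped by a round grey spray head 26 mm in diameter and 34 mm tall (from 91 to 125 mm above the base) to grip by from any side; weighs 25 to 95 g. Origin: centre of its underside, z up along its axis. Starts upright on the shelf
- slot_a: the end slot on the robot's left (+y) of the rack: one of four alike round open grey cups, fixed in a row (80 to 92 mm apart) on a 12 mm thick bamboo board; outside diameter 76 mm, inside 68 mm, 24 mm tall, floor 4 mm thick. Origin: centre of its underside (on the board), z up; a bottle standing in it has its own origin 4 mm above this one
- slot_b: the second slot from the robot's left (+y) of the rack: one of four alike round open grey cups, fixed in a row (80 to 92 mm apart) on a 12 mm thick bamboo board; outside diameter 76 mm, inside 68 mm, 24 mm tall, floor 4 mm thick. Origin: centre of its underside (on the board), z up; a bottle standing in it has its own origin 4 mm above this one
- slot_c: the third slot from the robot's left (+y) of the rack: one of four alike round open grey cups, fixed in a row (80 to 92 mm apart) on a 12 mm thick bamboo board; outside diameter 76 mm, inside 68 mm, 24 mm tall, floor 4 mm thick. Origin: centre of its underside (on the board), z up; a bottle standing in it has its own origin 4 mm above this one
- slot_d: the end slot on the robot's right (-y) of the rack: one of four alike round open grey cups, fixed in a row (80 to 92 mm apart) on a 12 mm thick bamboo board; outside diameter 76 mm, inside 68 mm, 24 mm tall, floor 4 mm thick. Origin: centre of its underside (on the board), z up; a bottle standing in it has its own origin 4 mm above this one
- tub: closed hinged tub of dishwasher pods, white box with a blue lid, 121 x 91 x 88 mm tall, loose, standing just beyond one end of the rack, left (y > 0) or right (y < 0). Origin: centre of its underside
- ramekin: white ceramic ramekin, 90 mm across, 50 mm tall, loose, standing just beyond the other end of the rack. Origin: centre of its underside

How it is judged:
By the outcome, as a careful person would: the job done as asked, in the order asked, and still so for the second after the job is handed in, with the robot touching nothing.
It also fails if it takes over 120 s, if anything falls off the work surface, if the arm or the gripper's body presses on something with over 40 N, if the wrist force passes 120 N, or if a joint passes its speed limit or range.

ROBOT

A 6-joint arm with a two-finger parallel gripper is mounted at the origin on the work surface. World frame = base frame: x ahead of the robot, y to its left, z up, the work surface at z = 0. Lengths are in m, angles in rad, forces in N, time in s.
With the tool pointing down it reaches from about 0.275 to 0.875 m from the base axis. Payload 12.5 kg.
Tool frame: the origin (TCP) lies on the centre line of the jaws, within the pads' length; the fingertips stand r.finger_overhang ahead of it and the grasp point (between the pads) lies 3 mm ahead of it (r.finger_overhang is the distance from the TCP to the fingertips, in m); z points along the fingers, y is the line along which they close (so a half turn about z gives the same grasp; the last joint's range is limited). The gripper opens to 85 mm and grips with 20 to 120 N. Pads are 22 mm wide; open, the fingers measure 114 mm over their backs; the gripper's body (76 mm by 85 mm) begins 54 mm behind the grasp point. The pads swing forward as they close: fully open they stand 13 mm farther back than shut.
Start: joints at [1.208, 0.351, 1.652, -0, 1.139, -0.085], TCP at [0.151, 0.529, 0.253] pointing down, gripper open.
Joint ranges: [-2.75, 2.75], [-0.79, 2.1], [0.01, 2.65], [-1.57, 4.71], [0.07, 3.14], [-2.87, 2.87]. Speed limits (rad/s): [2.22, 2.22, 2.79, 3.14, 3.14, 3.14].

INTERFACE

Orientations are given as a unit quaternion [x, y, z, w].
In Python, from cell import r, optics gives the robot as it stands. The module is installed in compiled form; this text tells all that it offers. Calls block until the motion is done:
- r.move_to(position, orientation): joint-space move of the TCP to a pose.
- r.move_linear(position, rot=None, vel=0.15): straight line of the TCP; rot=None keeps the orientation; vel is the mean speed in m/s.
- r.set_joints(angles): joint-space move.
- r.set_gripper(opening, squeeze=None): opening from 0.0 (shut) to 1.0 (fully open); squeeze is the grip in N (None keeps the last); returns when the fingers have stopped.
- r.sleep(seconds).
- r.inverse_kinematics(position, orientation): joint angles nearest the present ones, or None.
- optics.get_image(name): name is "scene" or "side" or "wrist"; returns a dict with "pixels" (384x512x3 uint8, red, green, blue), "depth" (384x512 float32, m along the optical axis (not along the pixel's ray), 0 where there is no reading), "fx", "fy", "cx", "cy" (pixels), "camera_from_world" (4x4, takes a point from world to camera coordinates); the wrist camera has in their place "mount" (4x4, takes a point from camera to tool coordinates, whose origin is the TCP and whose axes are the flange's). Camera axes: x right, y down, z forward; pixel columns grow to the right and rows downward; lengths in m; the calibration is good to about 2 mm. A picture is of the moment at which its call begins: read the wrist's pose just before it.
A pose or a line that the arm cannot do raises r.PlanningError and nothing moves.
- r.hand_in(): hands the job in; it is judged then, once.
Readings, each from a call of its own:
- r.current_t(): time.
- r.current_q(): joint angles.
- r.current_qvel(): joint speeds.
- r.current_effort(): joint torques, N m.
- r.current_tool_pos(): TCP position.
- r.current_ee_rot(): TCP orientation.
- r.current_contact_force(): force on the tool from outside, world axes, zero at the start.
- r.current_torque(): the same for the moment, N m.
- r.current_opening(): opening from 0.0 (shut) to 1.0 (fully open).
- r.current_finger_force(): force on a finger pad.
Only numpy, scipy, OpenCV 4.12 (cv2) and the standard library are available. Lean on these libraries where they do the work, as an engineer would, in place of code of your own. Each camera call takes 0.05 s, during which the arm holds its last target. There are 200 camera calls.

## Working session

There is one attempt and no reset: what is moved stays moved. The work goes in short steps, each a Python script; the robot and the scene stay as the last script left them, time stands still between calls to the robot, and variables do not carry over. Pictures are saved under pics/ and viewed, at most 14 in all, crops included, and the job is handed in when it is done.

```bash
mkdir -p pics; cat > h.py <<'E'
import numpy as np, cv2
from cell import r, optics
def cap(n):
    im=optics.get_image(n); return im
def world(im):
    d=im["depth"]; v,u=np.mgrid[:d.shape[0],:d.shape[1]]
    P=np.stack([(u-im["cx"])*d/im["fx"],(v-im["cy"])*d/im["fy"],d,np.ones_like(d)],-1)
    W=P@np.linalg.inv(im["camera_from_world"]).T
    W[d==0]=np.nan
    return W[...,:3]
E
python3 - <<'E'
from h import *
for n in("scene","side"):
    im=cap(n); cv2.imwrite(f"pics/{n}0.png",cv2.resize(im["pixels"][...,::-1],(800,600)))
    np.savez(f"{n}0.npz",W=world(im),pix=im["pixels"])
    print(np.linalg.inv(im["camera_from_world"]).round(3))
print(r.finger_overhang,r.current_ee_rot(),r.current_t())
E
```

```text
[[-0.598  0.502 -0.625  1.072]
 [ 0.801  0.355 -0.481  0.405]
 [-0.02  -0.788 -0.615  0.538]
 [ 0.     0.     0.     1.   ]]
[[-0.916 -0.271  0.294  0.257]
 [-0.4    0.587 -0.704  0.656]
 [ 0.019 -0.763 -0.646  0.66 ]
 [ 0.     0.     0.     1.   ]]
0.022 [ 1.38452724e-01  9.90368901e-01 -5.22404218e-04 -1.05361283e-04] 0.1
```

View pics/scene0.png

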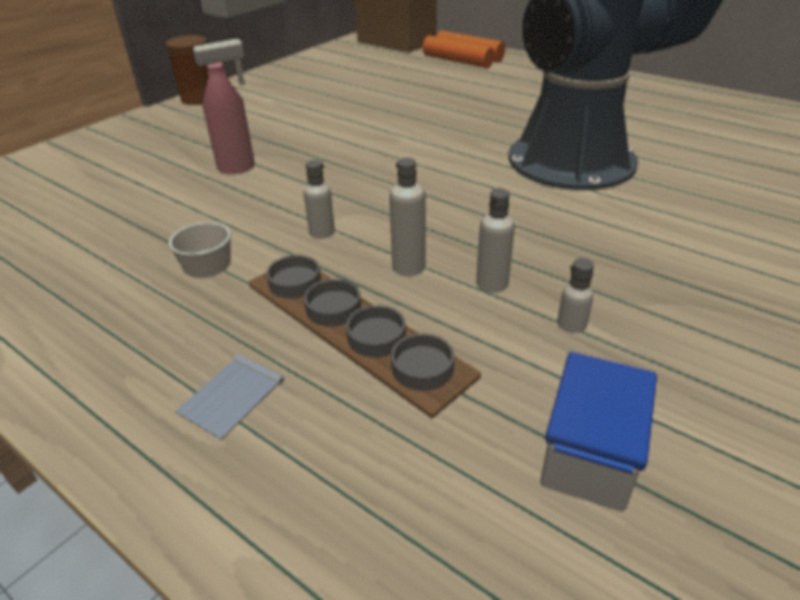

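View pics/side0.png

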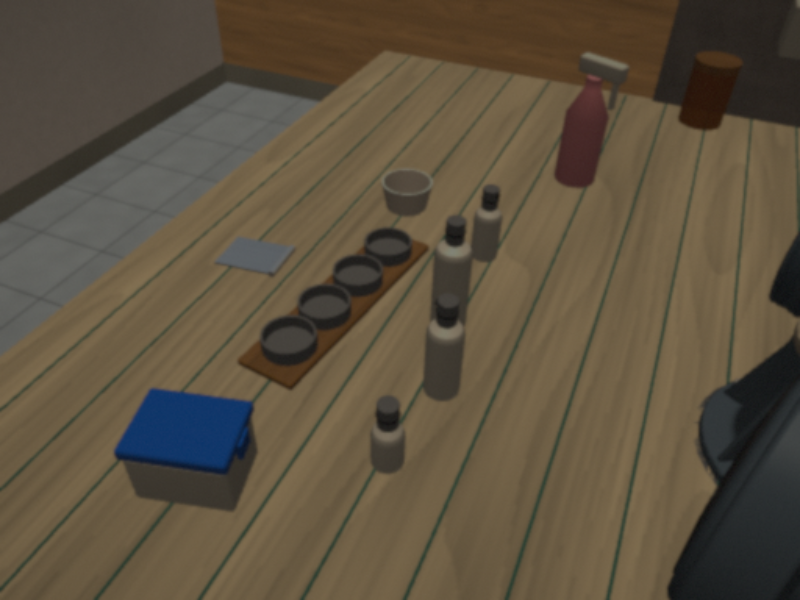

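The scene view (800 px) shows the tub at +y and the ramekin at -y, so the tallest goes in slot_a. Heads are at about (315,166), (406,166), (499,197) and (581,267), and slots at about (422,360), (376,330), (333,300) and (294,275). Next I'll measure these from the depth.

```bash
python3 - <<'E'
from h import *
from scipy.optimize import least_squares
from scipy.spatial import cKDTree
def fit(p,R): 
    c0=p.mean(0)
    return least_squares(lambda c:np.hypot(*(p-c).T)-R,c0,loss='soft_l1',f_scale=.002).x
W={n:np.load(n+"0.npz")["W"] for n in("scene","side")}
heads={"scene":[(315,166),(406,166),(499,197),(581,267)],"side":[(491,190),(455,224),(447,302),(388,406)]}
for i in range(4):
    for n in W:
        u,v=(np.array(heads[n][i])*.64).astype(int)
        q=np.nanmedian(W[n][v-1:v+2,u-1:u+2].reshape(-1,3),0)
        P=W[n].reshape(-1,3);P=P[np.isfinite(P).all(1)]
        near=P[(np.hypot(*(P[:,:2]-q[:2]).T)<.04)]; 
        top=np.percentile(near[near[:,2]>.02][:,2],98)
        h=near[(near[:,2]>top-.03)]
        t=h[h[:,2]>top-.004]
        print("bottle",i,n,q.round(3),"top",top.round(3),"headfit",fit(h[h[:,2]<top-.005][:,:2],.013).round(3),"topmean",t.mean(0).round(3))
sl=[(422,360),(376,330),(333,300),(294,275)]; ss=[(289,340),(325,306),(358,275),(388,246)]
for i in range(4):
    for n,s in(("scene",sl),("side",ss)):
        u,v=(np.array(s[i])*.64).astype(int); q=W[n][v,u]
        P=W[n].reshape(-1,3);P=P[np.isfinite(P).all(1)]
        near=P[(np.hypot(*(P[:,:2]-q[:2]).T)<.05)&(P[:,2]>.031)&(P[:,2]<.042)][:,:2]
        print("slot",i,n,q.round(3),len(near),fit(near,.036).round(3))
for n in W:
    P=W[n].reshape(-1,3);P=P[np.isfinite(P).all(1)]
    u,v=(np.array({"scene":(603,400),"side":(187,430)}[n])*.64).astype(int);print("tub",n,W[n][v,u].round(3))
E
```

```text
bottle 0 scene [ 0.485 -0.217  0.125] top 0.125 headfit [ 0.479 -0.226] topmean [ 0.482 -0.223  0.124]
bottle 0 side [ 0.477 -0.218  0.125] top 0.124 headfit [ 0.477 -0.224] topmean [ 0.477 -0.221  0.123]
bottle 1 scene [ 0.485 -0.043  0.174] top 0.175 headfit [ 0.475 -0.049] topmean [ 0.478 -0.047  0.174]
bottle 1 side [ 0.471 -0.036  0.174] top 0.174 headfit [ 0.474 -0.047] topmean [ 0.472 -0.044  0.173]
bottle 2 scene [0.448 0.08  0.149] top 0.15 headfit [0.439 0.076] topmean [0.441 0.077 0.149]
bottle 2 side [0.436 0.082 0.149] top 0.15 headfit [0.436 0.078] topmean [0.436 0.08  0.149]
bottle 3 scene [0.464 0.208 0.1  ] top 0.1 headfit [0.455 0.208] topmean [0.457 0.209 0.099]
bottle 3 side [0.452 0.213 0.099] top 0.1 headfit [0.453 0.21 ] topmean [0.452 0.212 0.099]
slot 0 scene [0.64  0.094 0.016] 349 [0.65  0.101]
slot 0 side [0.654 0.095 0.013] 260 [0.646 0.103]
slot 1 scene [0.632 0.014 0.017] 296 [0.639 0.02 ]
slot 1 side [0.64  0.013 0.016] 221 [0.635 0.023]
slot 2 scene [ 0.616 -0.074  0.015] 213 [ 0.628 -0.065]
slot 2 side [ 0.628 -0.068  0.017] 194 [ 0.624 -0.061]
slot 3 scene [ 0.607 -0.16   0.016] 172 [ 0.617 -0.149]
slot 3 side [ 0.619 -0.158  0.016] 128 [ 0.613 -0.146]
tub scene [0.642 0.312 0.086]
tub side [0.635 0.322 0.087]
```

```bash
cat >> h.py <<'E'
Q=np.array([.7071068,.7071068,0,0])
def go(p,vel=.2): r.move_linear(list(p),vel=vel)
def pickplace(b,s,top,via=None):
    zt=top-.012
    r.set_gripper(.7,30)
    r.move_to([*b,zt+.07],Q); go([*b,zt],.1)
    r.set_gripper(0,30)
    print("opening",round(r.current_opening(),3),"F",r.current_finger_force(),r.current_contact_force())
    go([*b,zt+.08])
    if via: go([*via,zt+.08],.3)
    go([*s,zt+.08],.3); print("effective hold",round(r.current_opening(),3))
    go([*s,zt+.017+.01],.15); go([*s,zt+.017],.03)
    print("down",np.round(r.current_contact_force(),2))
    im=cap("scene"); cv2.imwrite(f"pics/p{int(top*1000)}.png",im["pixels"][...,::-1])
    r.set_gripper(.7); go([*s,zt+.12])
    print("t",r.current_t())
E
python3 - <<'E'
from h import *
for q in([.7071068,.7071068,0,0],[.7071068,-.7071068,0,0]):
    for p in([.475,-.048,.25],[.648,.102,.3],[.615,-.147,.2],[.478,-.224,.2],[.454,.21,.2]):
        j=r.inverse_kinematics(p,q); print(None if j is None else np.round(j,2))
E
```

```text
[-0.2   0.22  1.84 -0.    1.08 -0.2 ]
[ 0.09  0.51  1.29 -0.    1.34  0.09]
[-0.31  0.55  1.48 -0.    1.11 -0.31]
[-0.53  0.37  1.76 -0.    1.   -0.53]
[ 0.34  0.33  1.83 -0.    0.98  0.34]
None
None
[-0.31  0.55  1.48 -0.    1.11  2.83]
[-0.53  0.37  1.76 -0.    1.    2.62]
[ 0.34  0.33  1.83 -0.    0.98 -2.8 ]
```

```bash
python3 - <<'E'
from h import *
r.move_to([.475,-.048,.30],Q)
pickplace((.475,-.048),(.648,.102),.175)
im=cap("scene"); cv2.imwrite("pics/after1.png",cv2.resize(im["pixels"][...,::-1],(800,600)))
E
```

```text
opening 0.292 F 29.250274300575256 [-1.55950003e+00  1.34609267e-03  6.40628359e+00]
effective hold 0.294
down [-0.22  0.51 -0.43]
t 8.0583
```

View pics/after1.png

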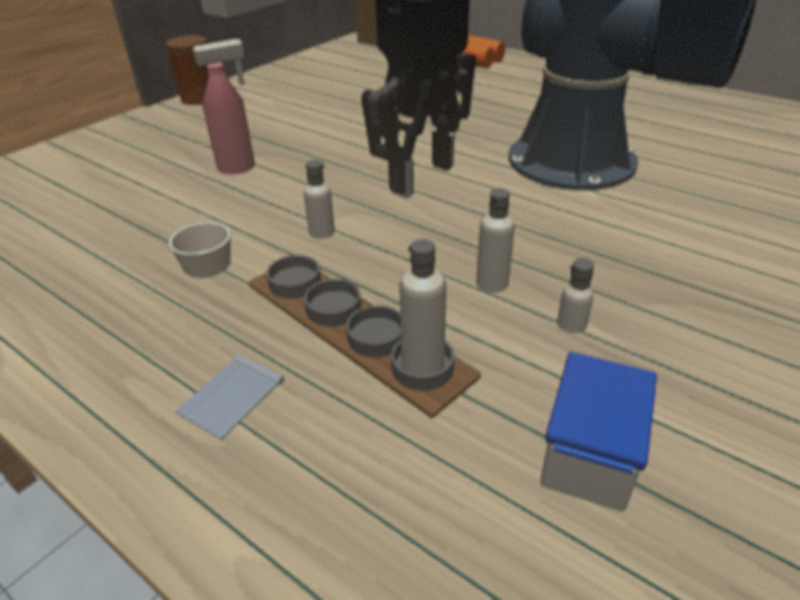

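Bottle_r stands upright in slot_a, with its head at (422,253) px. On to the next ones.

```bash
python3 - <<'E'
from h import *
def back():
    p=r.current_tool_pos(); go([.45,p[1],p[2]],.3)
back(); pickplace((.437,.078),(.637,.0215),.150)
back(); pickplace((.478,-.225),(.626,-.063),.125)
back(); pickplace((.454,.210),(.615,-.1475),.100,via=(.45,-.1475))
back()
for n in("scene","side"):
    im=cap(n); cv2.imwrite(f"pics/end_{n}.png",cv2.resize(im["pixels"][...,::-1],(800,600)))
E
```

```text
opening 0.293 F 29.485715925693512 [-0.41691135 -0.89941792  6.97154841]
effective hold 0.295
down [-0.53  0.04 -0.38]
t 14.3083
opening 0.298 F 29.452231228351593 [-0.17505712  0.27050511  6.01041138]
effective hold 0.291
down [-0.39 -0.4  -1.08]
t 21.125
opening 0.295 F 29.3901988863945 [-1.19067349 -0.60155035  7.14811088]
effective hold 0.294
down [-0.21  0.73 -0.49]
t 29.1333
```

View pics/end_scene.png

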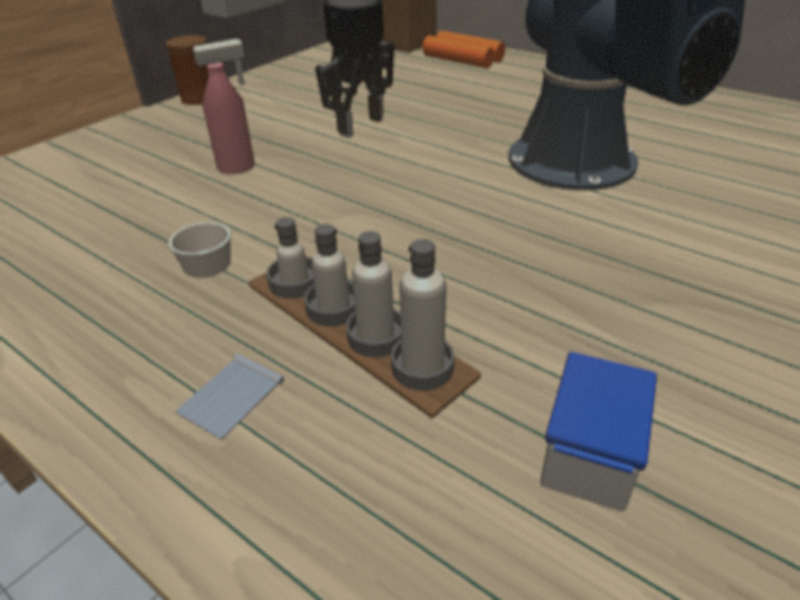

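View pics/end_side.png

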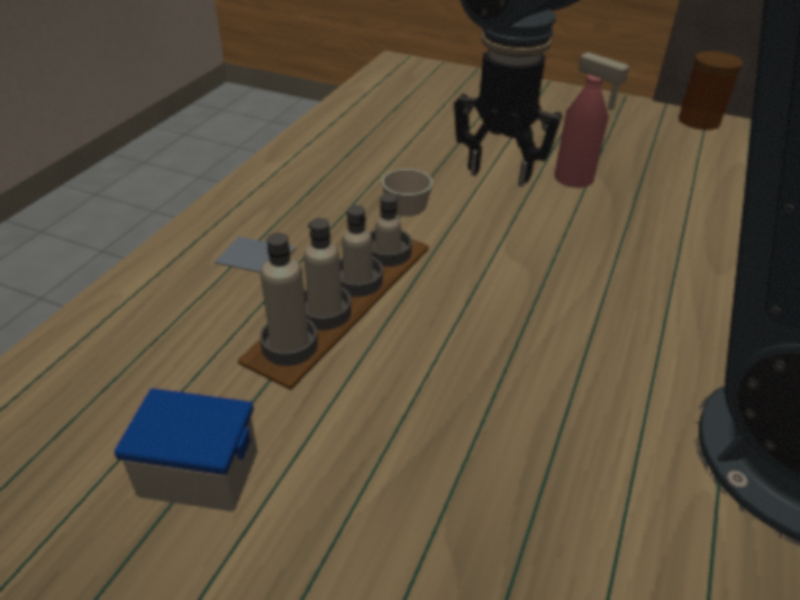

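Both views show all four bottles upright and in order. In the scene view their heads run from (422,253) beside the tub to (287,230) beside the ramekin. The tub and ramekin are where they started, and the arm is clear.

```bash
python3 -c "
from cell import r
print(r.hand_in())"
```

```text
the job is handed in; nothing more can be done
None
```

All four bottles stand upright in the rack, tallest beside the tub down to shortest beside the ramekin; the tub and ramekin weren't moved, and I handed the job in at about 30 s on the robot's clock.

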